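# Pack the red desk set

### The job

Pack the red desk set: stand the red pen pot in the large round dish, the red stapler lengthwise in the long tray, the red note-paper box in the square tray and the red paper-clip tub in the small round dish, each upright and flat on the floor of its tray. Set each one down without dropping or throwing it, and leave the blue pot and the yellow stapler where they stand.

Things in the scene. Friction and masses are not known exactly. Their poses are not given: they have to be found in the camera images.
- red_pot: Red round pen pot, empty, open at the top, outside diameter 62 mm, straight sides, 90 mm tall, wall 3 mm, about 0.1 kg. Origin: centre of the underside; z up. Loose, upright at the start.
- red_stapler: Red stapler, 95 long (along its x axis), 34 wide (y), 52 tall, both ends nearly alike, thin black strip along the top. Origin: centre of the underside; z up. Its upper arm fills heights 24 to 52 mm and is the full 34 mm wide: grip it there, across the width, near the middle. It may point any way. Loose, about 0.16 kg.
- red_notebox: Red square note-paper box, 64 x 64 mm, 50 mm tall, white paper inside its red rim, paper top 12 mm below the rim, about 0.18 kg. Origin: centre of the underside; z up. x and y are square to its sides. Grip it across two parallel outer faces. Loose.
- red_tub: Red round paper-clip tub, closed, diameter 44 mm, 42 mm tall, small black spot in the middle of its top, about 0.06 kg. Origin: centre of the underside; z up. Loose.
- blue_pot: Blue pen pot, same size as the red one; not part of the job. Loose. Origin: centre of the underside; z up. 
- yellow_stapler: Yellow stapler, 95 long (along its x axis), 34 wide (y), 52 tall, both ends nearly alike, thin black strip along the top. Origin: centre of the underside; z up. Its upper arm fills heights 24 to 52 mm and is the full 34 mm wide: grip it there, across the width, near the middle. It may point any way. Not part of the job. Loose.
- big_dish: Large white round packing dish, fixed to the table, outside diameter 94 mm, inside 86 mm, rim 12 mm above the table, inner floor 4 mm above it. Origin: centre of the underside; z up. For the red pen pot.
- long_tray: Long cardboard packing tray, fixed, outside 125 mm (along its x axis) by 66 mm (y), walls 4 mm thick and 12 mm high, inner floor 4 mm above the table. Origin: centre of the underside; z up. For the red stapler, which lies lengthwise in it, either end first.
- square_tray: Square cardboard packing tray, fixed, outside 94 x 94 mm, walls 4 mm thick and 12 mm high, inner floor 4 mm above the table. Origin: centre of the underside; z up. x and y are square to its sides. For the red note-paper box.
- small_dish: Small white round packing dish, fixed, outside diameter 74 mm, inside 66 mm, rim 12 mm above the table, inner floor 4 mm above it. Origin: centre of the underside; z up. For the red paper-clip tub. As the fingers have little room inside the rims, grip things so that the fingertips stay at least 12 mm above the thing's underside.
Things that resemble listed ones, but are neither listed nor needed, are in the scene too. Leave any purple look-alike of the red_tub alone.

How it is judged (in metres and radians):
At the end, for the whole second after the job is handed in: Each red thing is in its own tray, centre within 18 mm of the tray's centre, underside 1 to 8 mm above the tray's (flat on its floor), tilt under 0.09 rad, at rest, released; blue pot and yellow stapler upright, within 25 mm of their starts (horizontal distance between red_pot and big_dish below 0.018 m and z of red_pot in the frame of big_dish between 0.001 and 0.008 m and angle between each of red_pot, red_stapler, red_notebox, red_tub, blue_pot, yellow_stapler's own z axis and vertical below 0.09 rad and linear speed of each of red_pot, red_stapler, red_notebox, red_tub below 0.02 m/s and horizontal distance between red_stapler and long_tray below 0.018 m and z of red_stapler in the frame of long_tray between 0.001 and 0.008 m and horizontal distance between red_notebox and square_tray below 0.018 m and z of red_notebox in the frame of square_tray between 0.001 and 0.008 m and horizontal distance between red_tub and small_dish below 0.018 m and z of red_tub in the frame of small_dish between 0.001 and 0.008 m and distance of each of blue_pot, yellow_stapler from where it was at the start of the episode below 0.025 m); the robot touches nothing.
It fails at once if the blue pot is shifted by more than 25 mm or tipped (distance of blue_pot from where it was at the start of the episode above 0.025 m or angle between blue_pot's own z axis and vertical above 0.3 rad).
It fails at once if the yellow stapler is shifted by more than 25 mm or tipped (distance of yellow_stapler from where it was at the start of the episode above 0.025 m or angle between yellow_stapler's own z axis and vertical above 0.3 rad).
It fails at once if a red thing is dropped, thrown or knocked (faster than 0.6 m/s while not in the fingers) ((linear speed of red_pot above 0.6 m/s and contact force between the fingers and red_pot below 0.05 N) or (linear speed of red_stapler above 0.6 m/s and contact force between the fingers and red_stapler below 0.05 N) or (linear speed of red_notebox above 0.6 m/s and contact force between the fingers and red_notebox below 0.05 N) or (linear speed of red_tub above 0.6 m/s and contact force between the fingers and red_tub below 0.05 N)).
It also fails if it takes over 106 s, if anything falls off the work surface, if the arm or the gripper's body presses on something with over 40 N, if the wrist force passes 120 N, or if a joint passes its speed limit or range.

### The arm

A 7-joint arm with a two-finger parallel gripper is mounted at the origin on the work surface. World frame = base frame: x ahead of the robot, y to its left, z up, the work surface at z = 0. Lengths are in mm, angles in rad, forces in N, time in s.
With the tool pointing down it reaches from about 400 to 900 mm from the base axis. Payload 5.6 kg.
Tool frame: the origin (TCP) lies midway between the tips of the shut fingers; the grasp point (between the pads) lies 19 mm behind it; z points along the fingers, y is the line along which they close (so a half turn about z gives the same grasp; the last joint's range is limited). The gripper opens to 92 mm and grips with 3 to 60 N. Pads are 20 mm wide; open, the fingers measure 128 mm over their backs; the gripper's body (75 mm by 189 mm) begins 69 mm behind the grasp point.
Start: joints at [-1.377, 0.468, -0.012, 1.603, 0.006, 1.071, -0.056], TCP at [152.527, 631.858, 214.592] pointing down, gripper open.
Joint ranges: [-2.53, 2.53], [-0.31, 2.02], [-1.57, 1.55], [0.28, 2.44], [-1.29, 4.43], [0.15, 1.84], [-2.92, 2.92]. Speed limits (rad/s): [2.57, 2.57, 3.14, 3.14, 3.14, 3.14, 3.14].

### API

Orientations are given as a rotation vector (axis times angle).
In Python, from cell import robot, grip, kin, viewer gives the robot as it stands. Calls block until the motion is done:
- robot.movep(position, orientation): joint-space move of the TCP to a pose.
- robot.servo_line(position, feed=150, rotation=None): straight line of the TCP; rotation=None keeps the orientation; feed is the mean speed in mm/s.
- robot.goto_joints(angles): joint-space move.
- grip(opening, newtons=None): opening from 0.0 (shut) to 1.0 (fully open); newtons is the grip in N (None keeps the last); returns when the fingers have stopped.
- robot.hold(seconds).
- kin.ik(position, orientation): joint angles nearest the present ones, or None.
- robot.observe(): the state.
- viewer.read_camera(name): name is "scene" or "top" or "wrist"; returns the picture (420x560x3 uint8, red, green, blue); there is no depth.
- viewer.camera_info(name): a dict with "camera_matrix" (3x3 intrinsics, pixels), "R" (3x3) and "t" (3): a world point X has camera coordinates R X + t. Camera axes: x right, y down, z forward; pixel columns grow to the right and rows downward; lengths in mm; the calibration is good to about 2 mm. A picture is of the moment at which its call begins: read the wrist's pose just before it. camera_info takes no time and is no camera call; for the wrist camera it gives the pose at the moment of the call.
A pose or a line that the arm cannot do raises robot.IKError and nothing moves.
- robot.job_done(): hands the job in; it is judged then, once.
Trained networks look in the newest picture that a camera, given by its name, has taken for a name from the list of things; names that differ only in an ending like _2 or _b are one class to them, and where a whole thing is asked for, a point or a joint stands for the part that bears it (a point fixed in the world has none). Each returns a list of dicts, best first, with "confidence" (0 to 1); they miss things now and then, are a little off and sometimes report something else, mostly with a low value. They report only what shows in the picture. A call takes as long as a camera call. They do not tell look-alikes from the thing itself.
- viewer.silhouettes(name, camera): "mask" (420x560 bool, what is visible of it).
- viewer.pinpoint(name, camera): "at" ([x, y, z] in mm, in the coordinates of the camera as it stood for that picture, good to about 4 mm: a listed point, or the origin of a listed thing).
The state is a dict: "t": time; "joints": joint angles; "joint_velocities": joint speeds; "joint_torque": joint torques, N m; "tcp_pos": TCP position; "tcp_rot": TCP orientation; "contact_force": force on the tool from outside, world axes, zero at the start; "wrist_torque": the same for the moment, N m; "grip_width": opening from 0.0 (shut) to 1.0 (fully open); "grip_force": force on a finger pad.
Only numpy, scipy, OpenCV 4.12 (cv2) and the standard library are available. Lean on these libraries where they do the work, as an engineer would, in place of code of your own. Each camera call takes 0.05 s, during which the arm holds its last target. There are 200 camera calls.

## Working session

There is one attempt and no reset: what is moved stays moved. The work goes in short steps, each a Python script; the robot and the scene stay as the last script left them, time stands still between calls to the robot, and variables do not carry over. Pictures are saved under pics/ and viewed, at most 14 in all, crops included, and the job is handed in when it is done.

```bash
ls; mkdir -p pics
python3 - <<'E'
from cell import robot,viewer
import cv2,numpy as np
for c in("top","scene"):
    im=viewer.read_camera(c); cv2.imwrite(f"pics/{c}0.png",im[:,:,::-1])
    i=viewer.camera_info(c); print(c,np.round(i["camera_matrix"],1).tolist(),np.round(-i["R"].T@i["t"]))
    R,t=i["R"],i["t"]
    for n in "red_pot red_stapler red_notebox red_tub blue_pot yellow_stapler big_dish long_tray square_tray small_dish".split():
        for d in viewer.pinpoint(n,c): print(n,round(d["confidence"],2),np.round(R.T@(np.array(d["at"])-t)))
print(robot.observe()["tcp_rot"],robot.observe()["t"])
E
```

```text
pics
top [[459.5, 0.0, 291.8], [0.0, 459.5, 204.7], [0.0, 0.0, 1.0]] [ 243.   24. 1178.]
red_pot 0.97 [442. 333.   5.]
red_stapler 0.76 [452. -69.  -3.]
red_notebox 0.78 [ 460. -191.    2.]
red_tub 0.83 [453. 204.   2.]
red_tub 0.68 [540. 174.   0.]
red_tub 0.64 [361. 211.  -3.]
red_tub 0.64 [361. 127.  -0.]
blue_pot 0.84 [ 436. -331.    1.]
blue_pot 0.4 [451. 205.   1.]
yellow_stapler 0.7 [461.  71.   4.]
big_dish 0.86 [615. -81.   1.]
long_tray 0.77 [641.  83.   0.]
square_tray 0.72 [ 639. -267.   -2.]
small_dish 0.65 [639. 256.   5.]
scene [[415.8, 0.0, 277.8], [0.0, 415.8, 212.0], [0.0, 0.0, 1.0]] [ 970. -437.  769.]
red_pot 0.84 [438. 332.  -2.]
red_stapler 0.69 [450. -67.   1.]
red_notebox 0.75 [ 465. -197.   -3.]
red_tub 0.89 [541. 175.  -2.]
red_tub 0.7 [363. 127.   2.]
red_tub 0.62 [457. 204.  -2.]
red_tub 0.59 [364. 209.   1.]
blue_pot 0.79 [ 440. -335.    1.]
yellow_stapler 0.88 [464.  67.  -0.]
yellow_stapler 0.36 [641. 255.   1.]
big_dish 0.96 [611. -81.   1.]
long_tray 0.61 [645.  87.   1.]
square_tray 0.79 [ 646. -271.    3.]
small_dish 0.56 [641. 257.  -2.]
[ 3.71166205e-01  3.11955944e+00 -2.16403973e-05] 1.1
```

View pics/top0.png

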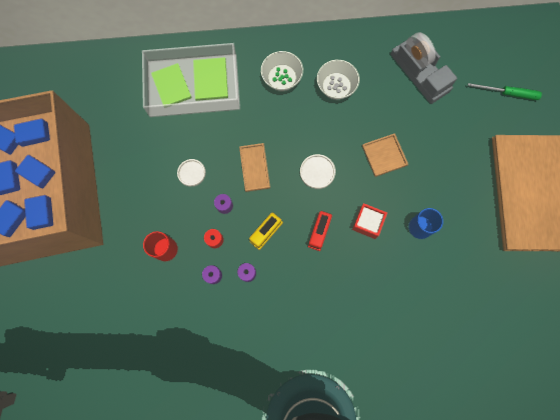

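View pics/scene0.png

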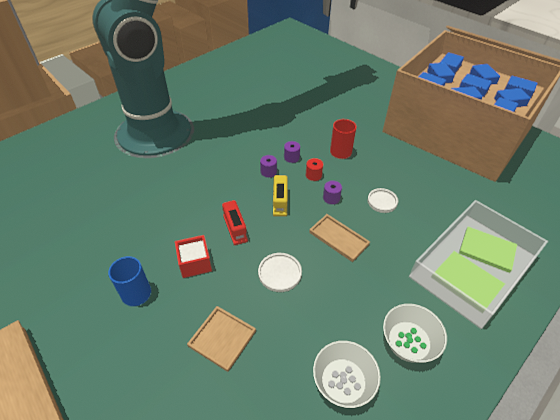

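Both pictures agree with the networks. In the top view the red tub is at px (213,238), with purple look-alikes at (223,203), (211,274) and (247,272). Next I'll refine poses by fitting projected shapes to the masks.

```bash
cat > see.py <<'E'
from cell import viewer
import cv2,numpy as np
from scipy.optimize import minimize
S=8
D=dict(red_pot=(62,0,90),red_stapler=(95,34,52),red_notebox=(64,64,50),red_tub=(44,0,42),big_dish=(94,0,12),
  long_tray=(125,66,12),square_tray=(94,94,12),small_dish=(74,0,12),blue_pot=(62,0,90),yellow_stapler=(95,34,52))
G=dict(red_pot=(440,333),red_stapler=(451,-68),red_notebox=(462,-194),red_tub=(455,204),big_dish=(613,-81),
  long_tray=(643,85),square_tray=(642,-269),small_dish=(640,256),blue_pot=(438,-333),yellow_stapler=(462,69))
def hull(n,p,i,z0):
    a,b,h=D[n]
    if b: xy=np.array([[1,1],[1,-1],[-1,-1],[-1,1]])*[a/2,b/2]
    else:
        th=np.linspace(0,2*np.pi,48); xy=a/2*np.c_[np.cos(th),np.sin(th)]
    c,s=np.cos(p[2]),np.sin(p[2]); xy=xy@np.array([[c,s],[-s,c]])+p[:2]
    X=np.r_[np.c_[xy,0*xy[:,0]+z0],np.c_[xy,0*xy[:,0]+z0+h]]
    u=(X@i["R"].T+i["t"])@i["camera_matrix"].T; u=u[:,:2]/u[:,2:]
    return cv2.convexHull((u*S+S/2-.5).astype(np.float32))
def fit(n,cams=("top","scene"),z0=0,guess=None):
    """(x,y,yaw) by overlap of the projected solid with the masks; uses newest pictures"""
    g=guess or G[n]; ms=[]
    for c in cams:
        i=viewer.camera_info(c); q=hull(n,[*g,0],i,z0).mean((0,1))/S
        best=None
        for d in viewer.silhouettes(n,c):
            v,u=np.nonzero(d["mask"])
            if len(u) and np.hypot(u.mean()-q[0],v.mean()-q[1])<12 and best is None: best=d["mask"]
        if best is not None:
            x0,y0=(int(q[0])-50,int(q[1])-50); m=np.zeros((100,100),np.uint8)
            ys,ye,xs,xe=max(y0,0),min(y0+100,420),max(x0,0),min(x0+100,560)
            m[ys-y0:ye-y0,xs-x0:xe-x0]=best[ys:ye,xs:xe]
            ms.append((i,cv2.resize(m,None,fx=S,fy=S,interpolation=cv2.INTER_NEAREST),(x0,y0),c))
    def ious(p):
        r=[]
        for i,m,o,c in ms:
            b=np.zeros_like(m); cv2.fillConvexPoly(b,np.round(hull(n,p,i,z0)-np.float32(o)*S).astype(np.int32),1)
            r.append((b&m).sum()/(b|m).sum())
        return r
    f=lambda p:-sum(ious(p))
    st=np.arange(0,np.pi if D[n][0]!=D[n][1] else np.pi/2,.2) if D[n][1] else [0]
    st=sorted(st,key=lambda a:f([*g,a]))[:3]
    r=min((minimize(f,[*g,a],method="Nelder-Mead",options=dict(initial_simplex=np.array([*g,a])+[[0,0,0],[8,0,0],[0,8,0],[0,0,.2]],maxiter=120)) for a in st),key=lambda r:r.fun)
    return r.x,[(o[3],round(float(v),2)) for o,v in zip(ms,ious(r.x))]
E
python3 - <<'E'
from see import *
import json
P={}
for c in("top","scene"): viewer.read_camera(c)
for n in D:
    p,q=fit(n); P[n]=p.tolist(); print(n,np.round(p,2),q)
    for c in("top","scene"):
        try:print("   ",c,np.round(fit(n,(c,))[0],2))
        except Exception as e: print(c,e)
json.dump(P,open("P.json","w"))
E
```

```text
red_pot [4.4155e+02 3.3189e+02 1.0000e-01] [('top', 0.93), ('scene', 0.92)]
    top [4.4092e+02 3.3261e+02 1.0000e-01]
    scene [4.4382e+02 3.2832e+02 1.8000e-01]
red_stapler [450.46 -67.8    2.72] [('top', 0.88), ('scene', 0.84)]
    top [450.52 -66.3    2.72]
    scene [451.19 -70.94   2.7 ]
red_notebox [ 462.21 -195.88    1.08] [('top', 0.93), ('scene', 0.93)]
    top [ 461.83 -194.42    1.07]
    scene [ 462.73 -197.5     1.08]
red_tub [4.5467e+02 2.0357e+02 2.7000e-01] [('top', 0.92), ('scene', 0.86)]
    top [4.5427e+02 2.0445e+02 1.8000e-01]
    scene [4.5742e+02 1.9929e+02 1.0000e-01]
big_dish [ 6.1423e+02 -7.9750e+01  1.0000e-02] [('top', 0.95), ('scene', 0.94)]
    top [613.7  -78.06  -0.  ]
    scene [ 6.153e+02 -8.215e+01  1.000e-01]
long_tray [6.4102e+02 8.7220e+01 6.0000e-02] [('top', 0.95), ('scene', 0.91)]
    top [6.4045e+02 8.8250e+01 6.0000e-02]
    scene [6.4191e+02 8.3990e+01 5.0000e-02]
square_tray [ 6.4419e+02 -2.6592e+02  2.6000e-01] [('top', 0.93), ('scene', 0.95)]
    top [ 6.4342e+02 -2.6348e+02  2.5000e-01]
    scene [ 6.4493e+02 -2.6749e+02  2.6000e-01]
small_dish [6.4273e+02 2.5586e+02 1.1000e-01] [('top', 0.91), ('scene', 0.91)]
    top [ 6.4154e+02  2.5756e+02 -1.4000e-01]
    scene [6.4321e+02 2.5372e+02 6.0000e-02]
blue_pot [ 4.3963e+02 -3.3209e+02  5.0000e-02] [('top', 0.93), ('scene', 0.95)]
    top [ 4.3913e+02 -3.3004e+02  1.3000e-01]
    scene [ 4.4030e+02 -3.3313e+02  6.0000e-02]
yellow_stapler [464.72  66.83   2.33] [('scene', 0.9)]
    top [462.  69.   0.]
    scene [464.72  66.83   2.33]
```

```bash
cat > act.py <<'E'
from cell import robot,grip,kin,viewer
import numpy as np,json
from scipy.spatial.transform import Rotation
P=json.load(open("P.json"))
def down(a):
    y=np.array([np.cos(a),np.sin(a),0]); z=np.array([0,0,-1.])
    return Rotation.from_matrix(np.c_[np.cross(y,z),y,z]).as_rotvec()
def obs(): return robot.observe()
def choose(p,a0,step):
    """finger direction among a0+k*step that moves the last joint least"""
    q0=np.array(obs()["joints"]); c=[]
    for k in range(-4,5):
        q=kin.ik(p,down(a0+k*step))
        if q is not None: c.append((np.abs(np.array(q)-q0).max(),a0+k*step))
    return min(c)[1]
def pack(n,tray,apick,aplace,step,tcp,force=20,up=200,sag=1.0):
    x,y,_=P[n]; X,Y,_=P[tray]
    a=choose([x,y,up],apick,np.pi); grip(1.0)
    robot.movep([x,y,up],down(a)); robot.servo_line([x,y,tcp+30],feed=200); robot.servo_line([x,y,tcp],feed=60)
    grip(0.0,force); o=obs(); print(n,"width mm",round(o["grip_width"]*92,1),"force",round(o["grip_force"],1),"t",round(o["t"],1))
    if o["grip_width"]*92<15: raise SystemExit("missed")
    robot.servo_line([x,y,tcp+30],feed=80); robot.servo_line([x,y,up],feed=200)
    b=choose([X,Y,up],aplace,step)
    robot.movep([X,Y,up],down(b)); o=obs(); print("  carried width",round(o["grip_width"]*92,1),"force",round(o["grip_force"],1))
    robot.servo_line([X,Y,tcp+34],feed=200); robot.servo_line([X,Y,tcp+4+sag],feed=50); robot.hold(.3)
    print("  contact",np.round(obs()["contact_force"],1),np.round(obs()["tcp_pos"],1))
    grip(1.0); robot.hold(.2); robot.servo_line([X,Y,tcp+60],feed=120); robot.servo_line([X,Y,up],feed=200)
    print("  t",round(obs()["t"],1))
E
python3 - <<'E'
from act import *
p=obs()["tcp_pos"]; robot.servo_line([p[0],p[1],330],feed=200)
robot.movep([P["red_pot"][0],P["red_pot"][1],300],down(choose([*P["red_pot"][:2],300],np.pi/2,np.pi)))
pack("red_pot","big_dish",np.pi/2,np.pi/2,np.pi,45,up=220)
import cv2
cv2.imwrite("pics/top1.png",viewer.read_camera("top")[:,:,::-1])
E
```

```text
red_pot width mm 61.5 force 20.0 t 8.2
  carried width 61.8 force 20.0
  contact [ 0.7  1.3 -1.6] [614.3 -79.8  50. ]
  t 15.3
```

View pics/top1.png

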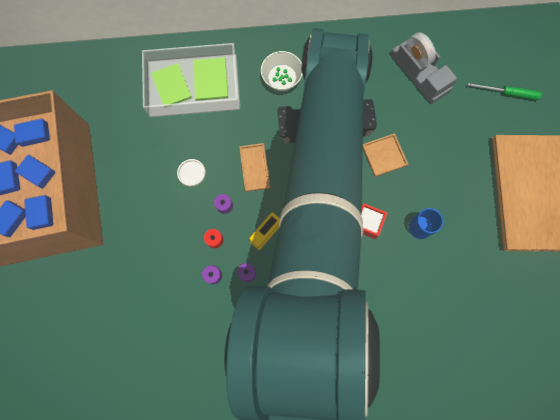

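The arm covers the pot (px ~318,170), and everything else is undisturbed (tub still at 213,238). On to the tub and the stapler.

Run:
```python
from act import *
import cv2
pack("red_tub","small_dish",np.pi/2,np.pi/2,np.pi,13,force=12)
pack("red_stapler","long_tray",P["red_stapler"][2]+np.pi/2,P["long_tray"][2]+np.pi/2,np.pi,19)
cv2.imwrite("pics/scene2.png",viewer.read_camera("scene")[:,:,::-1])
```

```text
red_tub width mm 42.5 force 12.0 t 19.1
  carried width 42.8 force 12.0
  contact [ 1.7  0.  -0.6] [642.8 255.9  18.1]
  t 25.8
red_stapler width mm 33.8 force 20.0 t 29.9
  carried width 33.8 force 20.0
  contact [ 0.6  0.  -1.1] [641.1  87.2  24. ]
  t 36.7
```

View pics/scene2.png

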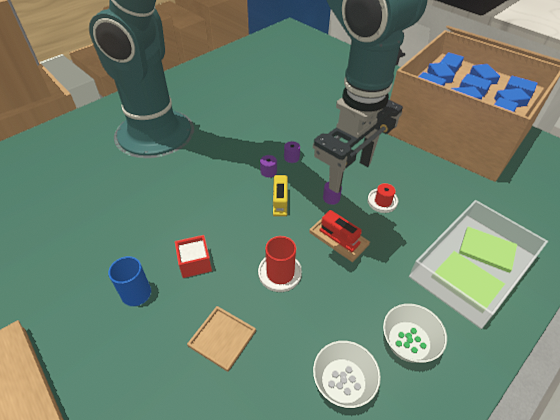

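Pot (281,260), stapler (342,232) and tub (385,195) all stand in their trays. The note box is next, then a check of everything.

```bash
python3 - <<'E'
from act import *
import cv2
a=P["red_notebox"][2]
pack("red_notebox","square_tray",a,P["square_tray"][2],np.pi/2,16)
robot.movep([400,100,330],down(np.pi/2)); 
robot.goto_joints([1.9 if False else -1.377]+list(obs()["joints"][1:]))
from see import fit,D
for c in("top","scene"): cv2.imwrite(f"pics/{c}3.png",viewer.read_camera(c)[:,:,::-1])
T=dict(red_pot="big_dish",red_stapler="long_tray",red_notebox="square_tray",red_tub="small_dish",blue_pot="blue_pot",yellow_stapler="yellow_stapler")
for n,t in T.items():
    p,q=fit(n,z0=4 if n[0]=="r" else 0,guess=tuple(P[t][:2])); print(n,np.round(p-P[t],2),q)
print(obs()["t"])
E
python3 -c "
import cv2,numpy as np
cv2.imwrite('pics/both3.png',np.hstack([cv2.imread('pics/top3.png')[90:300,100:480],cv2.imread('pics/scene3.png')[120:330,80:460]]))"
```

```text
red_notebox width mm 64.1 force 20.0 t 40.3
  carried width 64.3 force 20.0
  contact [ 0.3 -0.4 -2.1] [ 644.2 -266.    21. ]
  t 46.7
red_pot [ 0.    0.   -0.01] []
red_stapler [0.3  0.73 3.13] [('top', 0.88), ('scene', 0.85)]
red_notebox [ 0.37 -0.47  0.  ] [('top', 0.91), ('scene', 0.94)]
red_tub [0.57 1.94 0.03] [('top', 0.89), ('scene', 0.86)]
blue_pot [-0.52  1.22  0.11] [('top', 0.95), ('scene', 0.92)]
yellow_stapler [-0.94  0.34  0.05] [('scene', 0.95)]
49.625
```

View pics/both3.png

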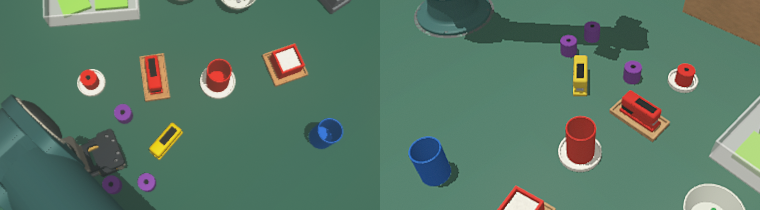

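All four sit centred and flat in their trays, and the blue pot and yellow stapler haven't moved. The pot's mask was missed, so I'll check it by pinpoint before handing in.

Run:
```python
from act import *
ok=False
for c in("top","scene"):
    viewer.read_camera(c); i=viewer.camera_info(c)
    for d in viewer.pinpoint("red_pot",c):
        e=i["R"].T@(np.array(d["at"])-i["t"])-[*P["big_dish"][:2],0]; print(c,d["confidence"],np.round(e,1)); ok|=np.hypot(*e[:2])<10
if ok: print(robot.job_done())
```

```text
top 0.62 [-0.6  1.5  8.6]
scene 0.79 [ 0.7 -0.6  2.5]
the job is handed in; nothing more can be done
None
```

The job is handed in, at about 50 s of the 106 s allowed: all four red things stand in their own trays, each within about 2 mm of centre by camera measurement, and the blue pot and yellow stapler measured within about 1.5 mm of where they started.

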